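# Take the rolling pin out of its box and hold it up

## Robot

A 7-joint arm with a two-finger parallel gripper is mounted at the origin on a cart in front of the work surface, level with it; the furniture and walls round the work are solid. World frame = base frame: x ahead of the robot, y to its left, z up, the work surface at z = 0. Lengths are in m, angles in rad, forces in N, time in s.
With the tool pointing down it reaches from about 0.4 to 0.875 m from the base axis. Payload 19.3 kg.
Tool frame: the origin (TCP) lies at the very end of the fingers, on their centre line; the grasp point (between the pads) lies 19 mm behind it; z points along the fingers, y is the line along which they close (so a half turn about z gives the same grasp; the last joint's range is limited). The gripper opens to 85 mm and grips with 20 to 120 N. Pads are 22 mm wide; open, the fingers measure 114 mm over their backs; the gripper's body (76 mm by 85 mm) begins 54 mm behind the grasp point. The pads swing forward as they close: fully open they stand 13 mm farther back than shut.
Start: joints at [1.15, 0.521, -0.036, 1.599, 0.021, 1.021, -0.113], TCP at [0.215, -0.587, 0.231] pointing down, gripper open.
Joint ranges: [-2.91, 2.91], [-0.3, 2.13], [-1.5, 1.42], [0.17, 2.43], [-1.26, 4.41], [0.16, 1.93], [-2.52, 2.52]. Speed limits (rad/s): [1.89, 1.89, 2.39, 2.39, 3.01, 3.01, 3.01].

## Interface

Orientations are given as [roll, pitch, yaw] about the fixed x, y, z axes, in that order (R = Rz(yaw) Ry(pitch) Rx(roll)).
In Python, from workcell import bot gives the robot as it stands. The module is installed in compiled form; this text tells all that it offers.
- The arm moves only by the tool apply_moves, never from a script. Its arguments are lists of equal length, an entry for each row: "claw": the finger opening in m, from 0 to 0.0854; "xyz": the shift along the tool's x, y, z in m, a list of three; "twist": the turn, a rotation vector about the tool's x, y, z in rad, a list of three. A call has 1 to 20 rows; each row shifts and turns the commanded pose from where the row before left it, along the tool's axes as they then stand; what a row does not reach is not made up. A row lasts 1/10 s, in which the tool goes at most 50 mm and 8.59 degrees, less where a joint would pass 70% of its speed; a pose out of reach is approached as far as the arm can. A call with a gripper value outside its range is refused whole. The fingers move at their own pace and stop on an object; "force" is the grip in N (left out, the last holds). Time passes only in rows, so rows that do not move let the fingers close. It gives the time, the measured TCP pose, the force, the opening and the grip force at its end, in the units of the state.
- bot.observe(): the state, without advancing time (a new reading comes with each control period).
- bot.grab_frame(name): name is "side" or "top"; returns a dict with "img" (480x640x3 uint8, red, green, blue), "vfov" (degrees; the focal length in pixels is half the picture's height over the tangent of half this angle, whatever the lens; pixels are square), "cx", "cy" (the principal point, pixels), "view" (4x4, takes a point from world to camera coordinates). Camera axes: x right, y up, looking along -z (the intrinsics and any distortion apply to the point x, -y, -z); pixel columns grow to the right and rows downward; lengths in m; the calibration is good to about 2 mm. A picture is of the moment at which its call begins. There is no depth.
- bot.job_done(): hands the job in; it is judged then, once.
Trained networks look in the newest picture that a camera, given by its name, has taken for a name from the list of things; names that differ only in an ending like _2 or _b are one class to them, and where a whole thing is asked for, a point or a joint stands for the part that bears it (a point fixed in the world has none). Each returns a list of dicts, best first, with "score" (0 to 1); they miss things now and then, are a little off and sometimes report something else, mostly with a low value. They report only what shows in the picture. A call takes as long as a camera call.
- bot.find_in(camera, query): "position" ([x, y, z] in m, in world coordinates, good to about 4 mm: the middle of the surface that is visible of it).
The state is a dict: "clock": time; "qpos": joint angles; "qd": joint speeds; "joint_efforts": joint torques, N m; "position": TCP position; "tool_rot": TCP orientation; "force": force on the tool from outside, world axes, zero at the start; "moment": the same for the moment, N m; "grip_width": finger opening in m; "finger_force": force on a finger pad.
Only numpy, scipy, OpenCV 4.12 (cv2) and the standard library are available. Lean on these libraries where they do the work, as an engineer would, in place of code of your own. Each camera call takes 0.05 s, during which the arm holds its last target. There are 200 camera calls.

## Task

Take the wooden rolling pin out of the storage box: it is longer than the opening in the box's top, so tip it and draw it out slantwise, without forcing it against the box. Then hold it up level in the gripper over the middle of the box, whole length well clear of the box's top (some 10 cm above it), and finish while still holding it there; leave the other things on the worktop alone.

Things in the scene. Friction and masses are not known exactly. Their poses are not given: they have to be found in the camera images.
- rolling_pin: Slim wooden rolling pin, 300 mm long, about 0.2 kg, balanced at its middle: barrel 30 mm thick and 160 mm long, a handle 18 mm thick and 70 mm long at each end. Origin at its middle on the axis, x along the pin (it may be rolled). It starts in the box, parallel to the box's x, within 6 mm of the box's middle, axis 52 mm above the worktop, both ends under the box's end covers.
- pin_end_a (a point): Centre of the pin's end face at the +x end of the pin.
- pin_end_b (a point): Centre of the pin's end face at the -x end of the pin.
- pin_box: Long low wooden storage box, fixed; outside 464 x 160 mm, 90 mm high, alike at both ends. Origin at the centre of its underside, on the worktop; x along its length, z up. Floor top 8 mm high; walls up to 90 mm; inside 440 x 140 mm. The pin has 70 mm to the end wall at each end: slid some 50 mm towards one wall, its other end comes out from under its cover and can be tipped up.
- opening (a point): Centre of the opening in the box's top, level with the top, 90 mm above the worktop; axes as the box. The opening is 210 mm long (box x from -105 to +105 mm) and 140 mm wide (the full inside width); the rest of the top is closed at each end by a fixed cover 6 mm thick (84 to 90 mm high).
- pin_rest (a point): Point on the box floor under the box's middle, 8 mm high. Two fixed cross rests, 10 mm thick, stand at box x = -72 and +72 mm; their tops, 37 mm high, carry the barrel; a cheek 10 mm wide and up to 45 mm high stands 2 mm off the barrel on each side. Between the rests there is free room for fingers beside and under the pin.
- honey_jar: glass honey jar with a screw lid, 68 mm wide, 84 mm high. Bystander, loose; origin under its middle. Leave alone.
- spice: spice jar with a screw lid, 45 mm wide, 106 mm high. Bystander, loose; origin under its middle. Leave alone.
- tin_small: closed food tin, 57 mm wide, 72 mm high. Bystander, loose; origin under its middle. Leave alone.
- salt_shaker: salt shaker, 44 mm wide, 90 mm high. Bystander, loose; origin under its middle. Leave alone.
- mug_grey: mug with handle, 117 mm over the handle, 88 mm high. Bystander, loose; origin under its middle. Leave alone.
- espresso_cup: espresso cup with handle, 99 mm over the handle, 56 mm high. Bystander, loose; origin under its middle. Leave alone.
- coaster: round cork coaster, 94 mm wide, 9 mm thick, lying flat. Bystander, loose; origin under its middle. Leave alone.
- scoop: coffee scoop with a flat handle, 138 mm long, lying. Bystander, loose; origin under its middle. Leave alone.

How it is judged:
By the outcome, as a careful person would: the job done as asked, in the order asked, and still so for the second after the job is handed in, while the arm keeps its last pose, push and grip.
It also fails if it takes over 38 s, if anything falls off the work surface, if the arm or the gripper's body presses on something with over 40 N, if the wrist force passes 120 N, or if a joint passes its speed limit or range.

## Working session

There is one attempt and no reset: what is moved stays moved. The work goes in short steps, Python scripts to look and compute and a tool call to move; the robot and the scene stay as the last step left them, time stands still between calls to the robot, and variables do not carry over. Pictures are saved under pics/ and viewed, at most 10 in all, crops included, and the job is handed in when it is done.

Besides the shell and the picture viewer there is one more tool, called after "Emit:" as name(argument=value, ...) on one line, values as JSON. apply_moves: Moves the arm, as the interface text tells. Its arguments: {"type":"object","properties":{"claw":{"type":"array"},"xyz":{"type":"array"},"twist":{"type":"array"},"force":{"type":"number"}},"required":["claw","xyz","twist"]}

```bash
mkdir -p pics; python3 - <<'E'
from workcell import bot
import cv2
for c in("top","side"):
    f=bot.grab_frame(c); cv2.imwrite(f"pics/{c}0.png",f["img"][:,:,::-1]); print(c,f["vfov"],f["cx"],f["cy"],f["view"].round(4).tolist(),[k for k in f])
    for q in("rolling_pin","pin_box","pin_end_a","honey_jar","spice","tin_small","salt_shaker","mug_grey","espresso_cup","coaster","scoop"):
        print(q,[(d["position"].round(3).tolist() if hasattr(d["position"],'round') else d["position"],round(d["score"],2)) for d in bot.find_in(c,q)[:3]])
print(bot.observe())
E
```

```text
top 48.48429683567858 313.75761358618655 235.81168827531548 [[0.0705, -0.9975, 0.0059, -0.0595], [0.9763, 0.0702, 0.2048, -0.5614], [-0.2047, -0.0087, 0.9788, -1.3737], [0.0, 0.0, 0.0, 1.0]] ['img', 'vfov', 'cx', 'cy', 'view']
rolling_pin [([0.5085, 0.0125, 0.0633], 0.95)]
pin_box [([0.503, 0.0086, 0.0905], 0.98)]
pin_end_a [([0.5067, 0.0102, 0.0671], 0.59)]
honey_jar [([0.4934, 0.3807, 0.0797], 0.65)]
spice [([0.6001, -0.4009, 0.1044], 0.6)]
tin_small [([0.763, 0.1047, 0.0654], 0.79)]
salt_shaker [([0.7579, -0.0594, 0.0783], 0.74)]
mug_grey [([0.6587, 0.3837, 0.0436], 0.61), ([0.3629, 0.3773, 0.0083], 0.53)]
espresso_cup [([0.4977, -0.4933, 0.023], 0.91)]
coaster [([0.3633, 0.3751, 0.0113], 0.91), ([0.4958, -0.493, 0.0239], 0.43), ([0.5062, 0.0121, 0.0889], 0.32)]
scoop [([0.3576, -0.4145, 0.0138], 0.8)]
side 43.067350996001295 327.5926905888282 232.04129543843877 [[0.148, -0.989, 0.0073, -0.1022], [0.8243, 0.1274, 0.5516, -0.5259], [-0.5464, -0.0756, 0.8341, -1.4607], [0.0, 0.0, 0.0, 1.0]] ['img', 'vfov', 'cx', 'cy', 'view']
rolling_pin [([0.5016, 0.0154, 0.059], 0.78), ([0.4782, 0
[... 555 characters left out ...]
0.6)]
{'clock': 1.2, 'qpos': array([ 1.1497813 ,  0.5213757 , -0.03633643,  1.5995069 ,  0.02120606,
        1.02110913, -0.11278492]), 'qd': array([-0.00052371, -0.00112791, -0.0009831 , -0.00066442, -0.00187196,
       -0.00138706, -0.00197534]), 'joint_efforts': array([-1.64625173e-03, -9.26839399e+01,  1.97716691e+00, -3.70247626e+01,
        1.78770296e-02,  1.92342195e-03, -1.32640744e-05]), 'position': array([ 0.2147798 , -0.58692232,  0.23130305]), 'tool_rot': array([-3.14157760e+00, -1.19663448e-05,  3.50822072e-01]), 'force': array([ 0.17263344, -0.24705442,  0.79247468]), 'moment': array([0.00381572, 0.04598333, 0.00440089]), 'finger_force': 0.0, 'grip_width': 0.08562816726916228}
```

View top.

View pics/top0.png

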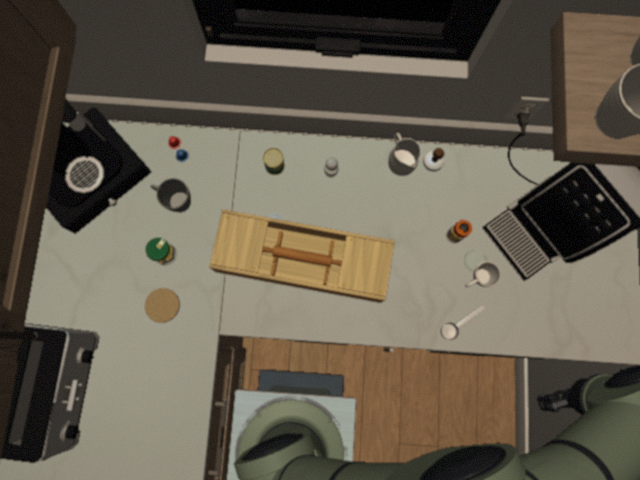

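View pics/side0.png

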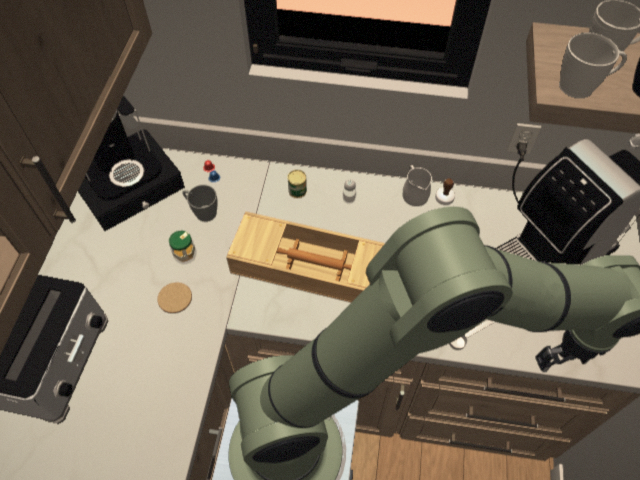

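```bash
python3 - <<'E'
import cv2
i=cv2.imread("pics/top0.png")[203:308,203:403]
cv2.imwrite("pics/crop.png",cv2.resize(i,None,fx=4,fy=4,interpolation=cv2.INTER_CUBIC))
E
```

```text
(no output)
```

View pics/crop.png

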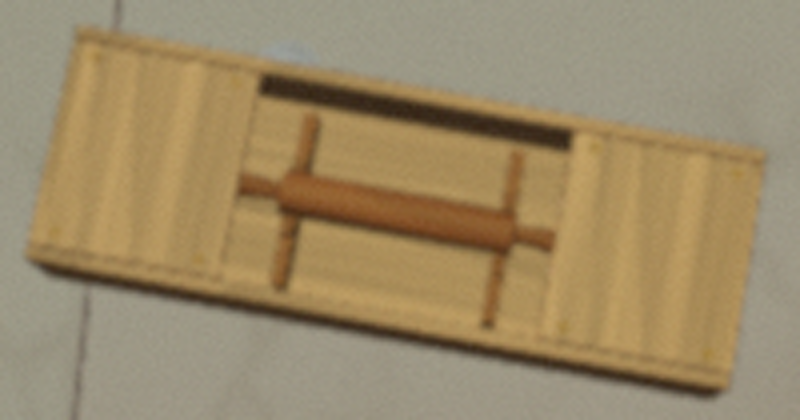

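```bash
cat > h.py <<'E'
import numpy as np
def ray(f,px,z):
    V=np.array(f["view"]);fl=240/np.tan(np.radians(f["vfov"])/2)
    d=V[:3,:3].T@np.array([(px[0]-f["cx"])/fl,-(px[1]-f["cy"])/fl,-1]);o=-V[:3,:3].T@V[:3,3]
    return o+d*(z-o[2])/d[2]
E
python3 - <<'E'
from workcell import bot
from h import *
f=bot.grab_frame("top")
P=lambda u,v,z:ray(f,((u+.5)/4+202.5,(v+.5)/4+202.5),z)[:2]
c=np.array([P(*q,.09) for q in((80,28),(765,152),(724,384),(30,258))])
print(c.round(4),c.mean(0)); e=[np.linalg.norm(c[i]-c[i-1]) for i in range(4)];print(e)
for a,b in((1,0),(2,3)): d=c[a]-c[b];print(np.degrees(np.arctan2(d[1],d[0])))
for a,b in((0,3),(1,2)): d=c[a]-c[b];print(np.degrees(np.arctan2(d[1],d[0])))
o=np.array([P(*q,.09) for q in((262,75),(573,132),(543,340),(222,280))]);print(o.mean(0),o.round(4))
p=np.array([P(*q,.055) for q in((283,192),(514,229))]);d=p[1]-p[0];print(p,p.mean(0),np.linalg.norm(d),np.degrees(np.arctan2(d[1],d[0])))
E
```

```text
[[ 0.611   0.2262]
 [ 0.5598 -0.2303]
 [ 0.4063 -0.21  ]
 [ 0.4557  0.2423]] [0.50817837 0.00706261]
[np.float64(0.15618598364057706), np.float64(0.459347944731599), np.float64(0.1548606747584003), np.float64(0.4550224899748852)]
-96.40218755485108
-96.23245034510465
-5.905491475510325
-7.502397022099969
[0.50708804 0.00596399] [[ 0.5878  0.1032]
 [ 0.5641 -0.1038]
 [ 0.4262 -0.0925]
 [ 0.4502  0.117 ]]
[[ 0.51676107  0.08555996]
 [ 0.50279575 -0.07023417]] [0.50977841 0.00766289] 0.15641880667852442 -95.12227837205167
```

```bash
python3 - <<'E'
import numpy as np
from scipy.optimize import fsolve
from scipy.spatial.transform import Rotation as R
N=16;dt=-1.11/N
def end(s,path=False):
    T=R.from_euler('xyz',[-3.14159,0,.351]);p=np.array([.2148,-.5869,.2313]);P=[]
    for _ in range(N): p=p+T.apply([s[0],s[1],0]);T=T*R.from_rotvec([0,0,dt]);P.append(p)
    return (P,T.as_euler('xyz')) if path else (p-[.509,0,0])[:2]
s=fsolve(end,[.03,.01]);print(dt,s);P,e=end(s,True);print(np.round(P[::3],3),e)
print([round(float(np.hypot(*p[:2])),3) for p in P])
E
```

```text
-0.069375 [ 0.04202218 -0.01005286]
[[ 0.251 -0.563  0.231]
 [ 0.348 -0.477  0.231]
 [ 0.425 -0.373  0.231]
 [ 0.479 -0.256  0.231]
 [ 0.507 -0.129  0.231]
 [ 0.509  0.     0.231]] [-3.14159147e+00 -2.37681689e-06  1.46100000e+00]
[0.616, 0.608, 0.599, 0.59, 0.582, 0.574, 0.566, 0.558, 0.55, 0.543, 0.536, 0.529, 0.523, 0.518, 0.513, 0.509]
```

Emit:
apply_moves(claw=[0.065,0.065,0.065,0.065,0.065,0.065,0.065,0.065,0.065,0.065,0.065,0.065,0.065,0.065,0.065,0.065,0.065,0.065], xyz=[[0.042,-0.01,0],[0.042,-0.01,0],[0.042,-0.01,0],[0.042,-0.01,0],[0.042,-0.01,0],[0.042,-0.01,0],[0.042,-0.01,0],[0.042,-0.01,0],[0.042,-0.01,0],[0.042,-0.01,0],[0.042,-0.01,0],[0.042,-0.01,0],[0.042,-0.01,0],[0.042,-0.01,0],[0.042,-0.01,0],[0.042,-0.01,0],[0,0,0],[0,0,0]], twist=[[0,0,-0.0694],[0,0,-0.0694],[0,0,-0.0694],[0,0,-0.0694],[0,0,-0.0694],[0,0,-0.0694],[0,0,-0.0694],[0,0,-0.0694],[0,0,-0.0694],[0,0,-0.0694],[0,0,-0.0694],[0,0,-0.0694],[0,0,-0.0694],[0,0,-0.0694],[0,0,-0.0694],[0,0,-0.0694],[0,0,0],[0,0,0]], force=25)

```text
clock: 3.05
position: [0.5094, -0.0002, 0.2314]
tool_rot: [3.141, 0.0, 1.463]
force: [0.3, -1.4, -0.1]
grip_width: 0.0651
finger_force: 0.0
```

Emit:
apply_moves(claw=[0.065,0.065,0.065,0.065,0.065,0.065,0.065], xyz=[[0,0,0.025],[0,0,0.025],[0,0,0.025],[0,0,0.025],[0,0,0.02],[0,0,0],[0,0,0]], twist=[[0,0,0],[0,0,0],[0,0,0],[0,0,0],[0,0,0],[0,0,0],[0,0,0]])

```text
clock: 3.75
position: [0.5095, -0.0016, 0.1117]
tool_rot: [-3.141, 0.0, 1.46]
force: [0.2, 0.4, 0.6]
grip_width: 0.0648
finger_force: 0.0
```

```bash
python3 - <<'E'
from workcell import bot
import cv2,numpy as np
o=[]
for c in("top","side"):
    f=bot.grab_frame(c); i=f["img"][180:330,200:420,::-1]; o.append(cv2.resize(i,None,fx=3.6,fy=3.6)[:,:792] if c=="top" else cv2.resize(i,None,fx=3.6,fy=3.6))
cv2.imwrite("pics/d1.png",cv2.resize(o[0],None,fx=1,fy=1)); cv2.imwrite("pics/d2.png",o[1])
E
```

```text
(no output)
```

View pics/d2.png

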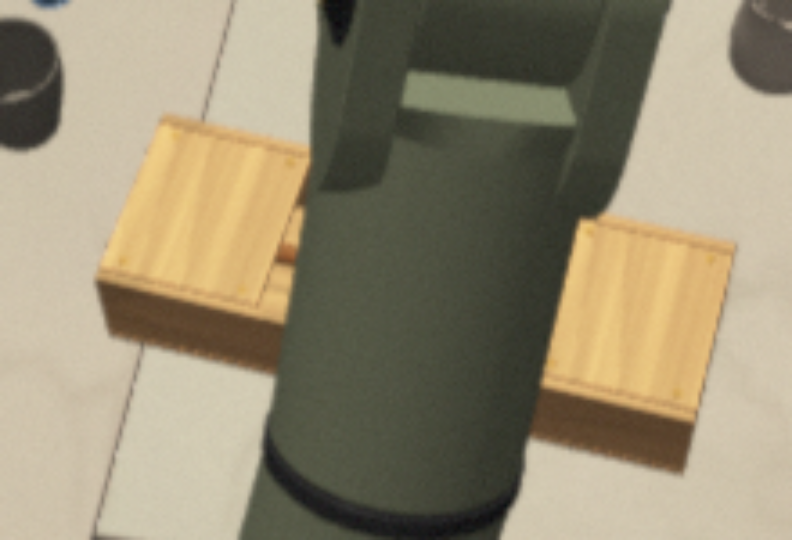

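The arm hides the opening here (the pin only shows at 288,245), so I'll go down gently and watch the force.

Emit:
apply_moves(claw=[0.065,0.065,0.065,0.065,0.065,0.065,0.065,0.065], xyz=[[0,0,0.013],[0,0,0.013],[0,0,0.013],[0,0,0.013],[0,0,0.013],[0,0,0.013],[0,0,0],[0,0,0]], twist=[[0,0,0],[0,0,0],[0,0,0],[0,0,0],[0,0,0],[0,0,0],[0,0,0],[0,0,0]])

```text
clock: 4.65
position: [0.5093, -0.0007, 0.0331]
tool_rot: [-3.141, 0.0, 1.461]
force: [-1.0, 0.1, -0.2]
grip_width: 0.065
finger_force: 0.0
```

Emit:
apply_moves(claw=[0.045,0.04,0.035,0.03,0.02,0.02,0.02,0.02], xyz=[[0,0,0],[0,0,0],[0,0,0],[0,0,0],[0,0,0],[0,0,0],[0,0,0],[0,0,0]], twist=[[0,0,0],[0,0,0],[0,0,0],[0,0,0],[0,0,0],[0,0,0],[0,0,0],[0,0,0]], force=25)

```text
clock: 5.45
position: [0.5095, -0.0009, 0.0336]
tool_rot: [3.141, 0.0, 1.461]
force: [-0.3, -1.4, 6.0]
grip_width: 0.0291
finger_force: 24.2
```

Emit:
apply_moves(claw=[0.02,0.02,0.02,0.02,0.02,0.02], xyz=[[0,0,0],[0,0,-0.002],[0,0,-0.003],[0,0,-0.0035],[0,0,0],[0,0,0]], twist=[[0,0,0],[0,0,0],[0,0,0],[0,0,0],[0,0,0],[0,0,0]], force=70)

```text
clock: 6.05
position: [0.5094, -0.0009, 0.0419]
tool_rot: [3.141, -0.0, 1.461]
force: [-0.1, -0.1, -2.8]
grip_width: 0.0279
finger_force: 69.0
```

Emit:
apply_moves(claw=[0.02,0.02,0.02,0.02,0.02,0.02,0.02], xyz=[[0.008,0,0],[0.01,0,0],[0.012,0,0],[0.01,0,0],[0.008,0,0],[0,0,0],[0,0,0]], twist=[[0,0,0],[0,0,0],[0,0,0],[0,0,0],[0,0,0],[0,0,0],[0,0,0]])

```text
clock: 6.75
position: [0.5146, 0.0468, 0.0418]
tool_rot: [-3.141, 0.0, 1.462]
force: [-0.2, 0.0, -1.0]
grip_width: 0.0285
finger_force: 69.0
```

```bash
python3 - <<'E'
from workcell import bot
import cv2
f=bot.grab_frame("top"); i=f["img"][190:320,200:410,::-1]
cv2.imwrite("pics/t2.png",cv2.resize(i,None,fx=3.8,fy=3.8))
E
```

```text
(no output)
```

View pics/t2.png

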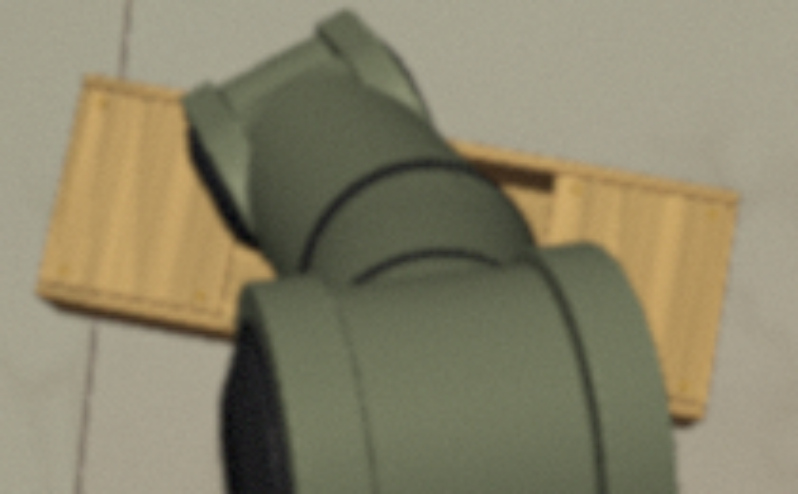

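```bash
cat > plan.py <<'E'
import numpy as np
from scipy.spatial.transform import Rotation as R
# planar: s along +tool x(level), z up; pin centre (s,z), tilt th (+ end down); TCP = c + g*d - 19*n
def tcp(s,z,th,g=-8):
    d=np.array([np.cos(th),-np.sin(th)]);n=np.array([np.sin(th),np.cos(th)])
    return np.array([s,z])+g*d-19*n
def rows(W):
    for (a,b) in zip(W[:-1],W[1:]):
        t=a[2];D=tcp(*b)-tcp(*a)
        x=D@[np.cos(t),-np.sin(t)];z=-D@[np.sin(t),np.cos(t)]
        print([round(x/1e3,4),0,round(z/1e3,4)],round(-(b[2]-a[2]),4))
if __name__=="__main__":
    th=np.radians(np.linspace(0,25,11)); zc=np.interp(np.degrees(th),[0,10,15,20,25],[60.5,68,74,79,86]); s=np.interp(th,[0,.1,1],[50,52,52])
    rows(list(zip(s,zc,th)))
    print(); W=[(-66,215,np.radians(25))]+[(-66+66*k/10,215,np.radians(25*(1-k/10))) for k in range(1,11)]; rows(W)
E
python3 plan.py
```

```text
[np.float64(0.0001), 0, np.float64(-0.0022)] -0.0436
[np.float64(-0.0), 0, np.float64(-0.0023)] -0.0436
[np.float64(-0.0007), 0, np.float64(-0.0023)] -0.0436
[np.float64(-0.0011), 0, np.float64(-0.0022)] -0.0436
[np.float64(-0.0013), 0, np.float64(-0.0033)] -0.0436
[np.float64(-0.0015), 0, np.float64(-0.0033)] -0.0436
[np.float64(-0.0015), 0, np.float64(-0.0028)] -0.0436
[np.float64(-0.0016), 0, np.float64(-0.0028)] -0.0436
[np.float64(-0.002), 0, np.float64(-0.0037)] -0.0436
[np.float64(-0.0022), 0, np.float64(-0.0036)] -0.0436

[np.float64(0.0068), 0, np.float64(-0.0025)] 0.0436
[np.float64(0.0069), 0, np.float64(-0.0022)] 0.0436
[np.float64(0.007), 0, np.float64(-0.0019)] 0.0436
[np.float64(0.0071), 0, np.float64(-0.0017)] 0.0436
[np.float64(0.0072), 0, np.float64(-0.0014)] 0.0436
[np.float64(0.0073), 0, np.float64(-0.0011)] 0.0436
[np.float64(0.0073), 0, np.float64(-0.0008)] 0.0436
[np.float64(0.0074), 0, np.float64(-0.0005)] 0.0436
[np.float64(0.0074), 0, np.float64(-0.0002)] 0.0436
[np.float64(0.0074), 0, np.float64(0.0)] 0.0436
```

First half of the tilt.

Emit:
apply_moves(claw=[0.02,0.02,0.02,0.02,0.02,0.02,0.02], xyz=[[0.0001,0,-0.0022],[0,0,-0.0023],[-0.0007,0,-0.0023],[-0.0011,0,-0.0022],[-0.0013,0,-0.0033],[0,0,0],[0,0,0]], twist=[[0,-0.0436,0],[0,-0.0436,0],[0,-0.0436,0],[0,-0.0436,0],[0,-0.0436,0],[0,0,0],[0,0,0]])

```text
clock: 7.5
position: [0.5144, 0.0449, 0.0543]
tool_rot: [-3.141, 0.217, 1.461]
force: [-0.5, -0.1, -1.1]
grip_width: 0.0278
finger_force: 69.0
```

Emit:
apply_moves(claw=[0.02,0.02,0.02,0.02,0.02,0.02,0.02], xyz=[[-0.0015,0,-0.0033],[-0.0015,0,-0.0028],[-0.0016,0,-0.0028],[-0.002,0,-0.0037],[-0.0022,0,-0.0036],[0,0,0],[0,0,0]], twist=[[0,-0.0436,0],[0,-0.0436,0],[0,-0.0436,0],[0,-0.0436,0],[0,-0.0436,0],[0,0,0],[0,0,0]])

```text
clock: 8.2
position: [0.5139, 0.0411, 0.0722]
tool_rot: [-3.141, 0.434, 1.461]
force: [-0.3, -0.5, -2.4]
grip_width: 0.0284
finger_force: 69.0
```

No contact. Now I'll draw it along its own axis, 130 mm.

Emit:
apply_moves(claw=[0.02,0.02,0.02,0.02,0.02,0.02], xyz=[[-0.006,0,0],[-0.01,0,0],[-0.012,0,0],[-0.012,0,0],[-0.01,0,0],[0,0,0]], twist=[[0,0,0],[0,0,0],[0,0,0],[0,0,0],[0,0,0],[0,0,0]])

```text
clock: 8.8
position: [0.5091, -0.0052, 0.0945]
tool_rot: [3.141, 0.436, 1.459]
force: [-0.2, 0.3, -1.6]
grip_width: 0.0281
finger_force: 69.0
```

Emit:
apply_moves(claw=[0.02,0.02,0.02,0.02,0.02,0.02,0.02,0.02], xyz=[[-0.01,0,0],[-0.015,0,0],[-0.015,0,0],[-0.015,0,0],[-0.015,0,0],[-0.01,0,0],[0,0,0],[0,0,0]], twist=[[0,0,0],[0,0,0],[0,0,0],[0,0,0],[0,0,0],[0,0,0],[0,0,0],[0,0,0]])

```text
clock: 9.6
position: [0.5012, -0.0753, 0.1275]
tool_rot: [3.141, 0.436, 1.461]
force: [0.5, 0.1, -1.4]
grip_width: 0.028
finger_force: 69.0
```

Emit:
apply_moves(claw=[0.02,0.02,0.02,0.02,0.02,0.02,0.02], xyz=[[-0.0045,0,-0.01],[-0.0065,0,-0.0135],[-0.0065,0,-0.0135],[-0.0065,0,-0.0135],[-0.0045,0,-0.01],[-0.0025,0,-0.0065],[0,0,0]], twist=[[0,0,0],[0,0,0],[0,0,0],[0,0,0],[0,0,0],[0,0,0],[0,0,0]])

```text
clock: 10.3
position: [0.5015, -0.0751, 0.2022]
tool_rot: [3.14, 0.436, 1.461]
force: [0.3, -0.2, -1.9]
grip_width: 0.0284
finger_force: 69.1
```

Emit:
apply_moves(claw=[0.02,0.02,0.02,0.02,0.02,0.02,0.02,0.02,0.02,0.02,0.02,0.02,0.02], xyz=[[0.0068,0,-0.0025],[0.0069,0,-0.0022],[0.007,0,-0.0019],[0.0071,0,-0.0017],[0.0072,0,-0.0014],[0.0073,0,-0.0011],[0.0073,0,-0.0008],[0.0074,0,-0.0005],[0.0074,0,-0.0002],[0.0074,0,0],[0,0,0],[0,0,0],[0,0,0]], twist=[[0,0.0436,0],[0,0.0436,0],[0,0.0436,0],[0,0.0436,0],[0,0.0436,0],[0,0.0436,0],[0,0.0436,0],[0,0.0436,0],[0,0.0436,0],[0,0.0436,0],[0,0,0],[0,0,0],[0,0,0]])

```text
clock: 11.6
position: [0.5091, -0.0026, 0.196]
tool_rot: [-3.141, 0.001, 1.461]
force: [-0.1, 0.2, -2.1]
grip_width: 0.0278
finger_force: 69.0
```

```bash
python3 - <<'E'
from workcell import bot
import cv2,numpy as np
o=[]
for c in("top","side"):
    f=bot.grab_frame(c); o.append(cv2.resize(f["img"][140:340,180:430,::-1],None,fx=1.58,fy=1.58,interpolation=cv2.INTER_CUBIC))
    for q in("rolling_pin","pin_end_a","pin_end_b"): print(c,q,[(np.round(d["position"],3).tolist(),round(d["score"],2)) for d in bot.find_in(c,q)[:3]])
cv2.imwrite("pics/f.png",np.hstack(o)); print(bot.observe()["clock"])
E
```

```text
top rolling_pin [([0.514, 0.087, 0.221], 0.62)]
top pin_end_a [([0.514, 0.085, 0.22], 0.59)]
top pin_end_b [([0.514, 0.085, 0.22], 0.59)]
side rolling_pin [([0.494, -0.104, 0.221], 0.49)]
side pin_end_a [([0.491, -0.106, 0.221], 0.75)]
side pin_end_b [([0.491, -0.106, 0.221], 0.75)]
12.0
```

View pics/f.png

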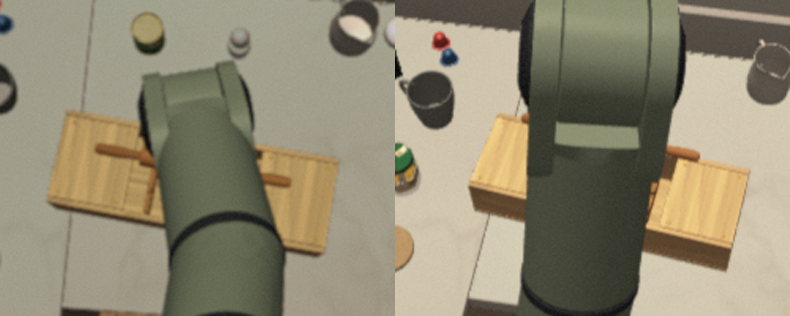

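The pin is out, with its ends visible in the top view at crop (96,149) and (290,182). I'll check that it's centred.

```bash
python3 - <<'E'
from workcell import bot
from h import *
f=bot.grab_frame("top")
p=np.array([ray(f,(u/1.58+180,v/1.58+140),.215) for u,v in((96,149),(290,182))])
print(p,p.mean(0),np.linalg.norm(p[1]-p[0]))
E
```

```text
[[ 0.52263238  0.15316955  0.215     ]
 [ 0.49311081 -0.14179024  0.215     ]] [0.50787159 0.00568965 0.215     ] 0.2964334613908029
```

Its middle is at (0.508, 0.006) and the box's is at (0.508, 0.007). It's level, at z≈0.215.

```bash
python3 -c "
from workcell import bot
print(bot.job_done())"
```

```text
the job is handed in; nothing more can be done
None
```

The rolling pin is out of the box and held level over its middle, about 11 cm clear of the top. I felt no sign of it touching the box on the way out, left the other things alone, and handed the job in at about 12 s.

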